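# Set the tea board: tip out the tiles, press them flush, add the cup

## Task

Get the serving board ready for tea: tip every blue tile out of the rack by pressing its end at the yellow edge, and press each one fully home in a well of its own on the board, lying level and flush with the wood. When all the tiles are home, stand the red cup upright on the centre of a tile in one of the two middle wells; leave all the rack's orange rockers level again and the other things on the worktop alone.

Things in the scene. Friction and masses are not known exactly. Their poses are not given: they have to be found in the camera images.
- rack: white tile rack, fixed, 125 x 370 mm, 42 mm high, with four slots side by side along its y axis and a yellow edge on its -x side (the side away from the robot). Origin under its middle on the worktop; x points from the yellow edge towards the robot, z up. Rack and board may change sides, and each stands slightly turned
- board: dark wooden board, fixed, 130 x 370 mm, 32 mm high, four wells in a row along y. Origin under its middle on the worktop; x points away from the robot, z up. Each well's floor is a steel lift plate, at first raised: its top 4 mm below the board's top, so a tile laid on it stands 8 mm proud. About 8 N pushes it down to its stop, 8 mm lower (tile flush); it stays where it is left
- slot0 (a point): centre of rack slot 0 (they are numbered from the rack's -y end, 90 mm apart), level with the rack's top; axes as the rack's. It reaches 48 mm to -x, 43 mm to +x, 31 mm to either side; bars 28 mm wide lie between. Tile 0 (if present) starts in it on the rocker, flush with the rack's top, so its sides cannot be gripped; pressing its -x end tips its +x end up out of the slot
- rocker0 (a joint): angle (rad) of the orange rocker plate in slot 0: 0 level, 0.40 fully tipped (end stop), +x end up. It turns about the slot's y line, 14.5 mm below the rack's top. Plate 84 x 54 x 5 mm with a 5 mm lip at its -x end; upper face 12 mm below the rack's top when level. Friction (0.12 N m, 5 N at 26 mm out) holds it at any angle; press the empty plate's +x end to level it
- slot1 (a point): centre of rack slot 1 (they are numbered from the rack's -y end, 90 mm apart), level with the rack's top; axes as the rack's. It reaches 48 mm to -x, 43 mm to +x, 31 mm to either side; bars 28 mm wide lie between. Tile 1 (if present) starts in it on the rocker, flush with the rack's top, so its sides cannot be gripped; pressing its -x end tips its +x end up out of the slot
- rocker1 (a joint): angle (rad) of the orange rocker plate in slot 1: 0 level, 0.40 fully tipped (end stop), +x end up. It turns about the slot's y line, 14.5 mm below the rack's top. Plate 84 x 54 x 5 mm with a 5 mm lip at its -x end; upper face 12 mm below the rack's top when level. Friction (0.12 N m, 5 N at 26 mm out) holds it at any angle; press the empty plate's +x end to level it
- slot2 (a point): centre of rack slot 2 (they are numbered from the rack's -y end, 90 mm apart), level with the rack's top; axes as the rack's. It reaches 48 mm to -x, 43 mm to +x, 31 mm to either side; bars 28 mm wide lie between. Tile 2 (if present) starts in it on the rocker, flush with the rack's top, so its sides cannot be gripped; pressing its -x end tips its +x end up out of the slot
- rocker2 (a joint): angle (rad) of the orange rocker plate in slot 2: 0 level, 0.40 fully tipped (end stop), +x end up. It turns about the slot's y line, 14.5 mm below the rack's top. Plate 84 x 54 x 5 mm with a 5 mm lip at its -x end; upper face 12 mm below the rack's top when level. Friction (0.12 N m, 5 N at 26 mm out) holds it at any angle; press the empty plate's +x end to level it
- slot3 (a point): centre of rack slot 3 (they are numbered from the rack's -y end, 90 mm apart), level with the rack's top; axes as the rack's. It reaches 48 mm to -x, 43 mm to +x, 31 mm to either side; bars 28 mm wide lie between. Tile 3 (if present) starts in it on the rocker, flush with the rack's top, so its sides cannot be gripped; pressing its -x end tips its +x end up out of the slot
- rocker3 (a joint): angle (rad) of the orange rocker plate in slot 3: 0 level, 0.40 fully tipped (end stop), +x end up. It turns about the slot's y line, 14.5 mm below the rack's top. Plate 84 x 54 x 5 mm with a 5 mm lip at its -x end; upper face 12 mm below the rack's top when level. Friction (0.12 N m, 5 N at 26 mm out) holds it at any angle; press the empty plate's +x end to level it
- well0 (a point): centre of the mouth of board well 0 (numbered from the board's -y end, 90 mm apart; 1 and 2 are the middle ones), level with the board's top; axes as the board's. The well is 86.4 mm along x by 62 mm along y; wood 28 mm wide lies between the wells
- well1 (a point): centre of the mouth of board well 1 (numbered from the board's -y end, 90 mm apart; 1 and 2 are the middle ones), level with the board's top; axes as the board's. The well is 86.4 mm along x by 62 mm along y; wood 28 mm wide lies between the wells
- well2 (a point): centre of the mouth of board well 2 (numbered from the board's -y end, 90 mm apart; 1 and 2 are the middle ones), level with the board's top; axes as the board's. The well is 86.4 mm along x by 62 mm along y; wood 28 mm wide lies between the wells
- well3 (a point): centre of the mouth of board well 3 (numbered from the board's -y end, 90 mm apart; 1 and 2 are the middle ones), level with the board's top; axes as the board's. The well is 86.4 mm along x by 62 mm along y; wood 28 mm wide lies between the wells
- tile0_mid (a point): centre (half-way up) of blue ceramic tile 0, 80 mm along its x, 56 mm along its y, 12 mm thick, about 0.12 kg, same on both faces; z is normal to its face. Starts in slot 0 with its axes as the rack's; None at the start means that there is no such tile
- tile1_mid (a point): centre (half-way up) of blue ceramic tile 1, 80 mm along its x, 56 mm along its y, 12 mm thick, about 0.12 kg, same on both faces; z is normal to its face. Starts in slot 1 with its axes as the rack's; None at the start means that there is no such tile
- tile2_mid (a point): centre (half-way up) of blue ceramic tile 2, 80 mm along its x, 56 mm along its y, 12 mm thick, about 0.12 kg, same on both faces; z is normal to its face. Starts in slot 2 with its axes as the rack's; None at the start means that there is no such tile
- tile3_mid (a point): centre (half-way up) of blue ceramic tile 3, 80 mm along its x, 56 mm along its y, 12 mm thick, about 0.12 kg, same on both faces; z is normal to its face. Starts in slot 3 with its axes as the rack's; None at the start means that there is no such tile
- cup_mid (a point): centre (half-way up) of the red straight-sided cup, without handle, 62 mm across, 85 mm high (its base 42.5 mm below this point), wall 4 mm, about 0.16 kg, open upwards; starts upright on the worktop beyond the rack and the board; z up along its axis
- spoon: teaspoon 140 mm long lying on the worktop between rack and board; origin under its middle. Bystander: leave alone
- sugar: sugar jar 72 mm across, 100 mm high; origin under its middle. Bystander: leave alone
- tea: green tea can 68 mm across, 110 mm high; origin under its middle. Bystander: leave alone
There are look-alikes about, which are no part of the job. Leave any pink look-alike of the part that bears tile2_mid alone. What is shaped like the part that bears tile1_mid but turquoise is not meant.

How it is judged:
By the outcome, as a careful person would: the job done as asked, in the order asked, and still so for the second after the job is handed in, with the robot touching nothing.
Of tile0, tile1, tile2, tile3 only 3 to 4 are there at a start; the rules pass over those that are not, and their reading is None.
At some moment in a run one of cup may be knocked a few centimetres aside while the robot is not near it.
It also fails if it takes over 210 s, if anything falls off the work surface, if the arm or the gripper's body presses on something with over 40 N, if the wrist force passes 120 N, or if a joint passes its speed limit or range.

## Robot

A 6-joint arm with a two-finger parallel gripper is mounted at the origin on the work surface. World frame = base frame: x ahead of the robot, y to its left, z up, the work surface at z = 0. Lengths are in m, angles in rad, forces in N, time in s.
With the tool pointing down it reaches from about 0.375 to 0.9 m from the base axis. Payload 3.1 kg.
Tool frame: the origin (TCP) lies at the centre of the arm's flange, where the gripper is bolted on; the fingertips stand 173 mm ahead of it and the grasp point (between the pads) lies 155 mm ahead of it (tip_extent is the distance from the TCP to the fingertips, in m); z points along the fingers, y is the direction in which the jaws open and shut (so a half turn about z gives the same grasp; the last joint's range is limited). The gripper opens to 85 mm and grips with 20 to 120 N. Pads are 22 mm wide; open, the fingers measure 114 mm over their backs; the gripper's body (76 mm by 85 mm) begins 54 mm behind the grasp point. The pads swing forward as they close: fully open they stand 13 mm farther back than shut.
Start: joints at [1.071, 0.527, 1.433, -0, 1.181, -0.178], TCP at [0.197, 0.593, 0.405] pointing down, gripper open.
Joint ranges: [-3.08, 3.08], [-0.75, 2.2], [0.22, 2.44], [-1.43, 4.57], [0, 2.65], [-2.85, 2.85]. Speed limits (rad/s): [2.79, 2.79, 3.14, 3.14, 3.14, 3.14].

## Interface

Orientations are given as a unit quaternion [x, y, z, w].
In Python, from station import sense, snapshot, sign_off, tip_extent gives the robot as it stands. The module is installed in compiled form; this text tells all that it offers.
- The arm moves only by the tool servo_tool, never from a script. Its argument "rows" is a list of rows, each a list of 3 entries, a list of its own where there are three numbers: the shift along the tool's x, y, z in mm, then the turn about the tool's z in degrees, then the opening, from -1 (shut) to 1 (fully open), so that 0 is half open. A call has 1 to 8 rows; each row is the pose to reach, as a shift and turn from the pose measured when the call began, along the tool's axes at that moment; what a row does not reach only later rows make up. A row lasts 1/10 s, in which the tool goes at most 50 mm and 8.59 degrees, less where a joint would pass 70% of its speed; a pose out of reach is approached as far as the arm can. A call with a gripper value outside its range is refused whole. The fingers move at their own pace and stop on an object; "force" is the grip in N (left out, the last holds). Time passes only in rows, so rows that repeat a pose let the fingers close. It gives the time, the measured TCP pose, the force and the opening at its end, in the units of the state.
- sense(): the state, without advancing time (a new reading comes with each control period).
- snapshot(name): name is "side" or "top"; returns a dict with "image" (420x560x3 uint8, blue, green, red), "z_map" (420x560 float32, m along the optical axis (not along the pixel's ray), 0 where there is no reading), "vertical_fov" (degrees; the focal length in pixels is half the picture's height over the tangent of half this angle, whatever the lens; pixels are square), "cx", "cy" (the principal point, pixels), "cam_to_world" (4x4, takes a point from camera to world coordinates). Camera axes: x right, y down, z forward; pixel columns grow to the right and rows downward; lengths in m; the calibration is good to about 2 mm. A picture is of the moment at which its call begins.
- sign_off(): hands the job in, once; it reports no verdict.
The state is a dict: "t": time; "q": joint angles; "qd": joint speeds; "tau": joint torques, N m; "tcp_pos": TCP position; "tool_rot": TCP orientation; "force": force on the tool from outside, world axes, zero at the start; "ft_torque": the same for the moment, N m; "finger_gap": opening from 0.0 (shut) to 1.0 (fully open).
Only numpy, scipy, OpenCV 4.12 (cv2) and the standard library are available. Lean on these libraries where they do the work, as an engineer would, in place of code of your own. Each camera call takes 0.05 s, during which the arm holds its last target. There are 200 camera calls.

## Working session

There is one attempt and no reset: what is moved stays moved. The work goes in short steps, Python scripts to look and compute and a tool call to move; the robot and the scene stay as the last step left them, time stands still between calls to the robot, and variables do not carry over. Pictures are saved under pics/ and viewed, about 12 in all and at most 16, crops included, and the job is handed in when it is done.

Besides the shell and the picture viewer there is one more tool, called after ">>>" in YAML: its name, and indented under it one key for each argument. servo_tool: Moves the arm, as the interface text tells. Its arguments: {"type":"object","properties":{"rows":{"type":"array"},"force":{"type":"number"}},"required":["rows"]}

```bash
mkdir -p pics; cat > h.py <<'E'
import numpy as np, cv2
from scipy.spatial.transform import Rotation as R
from station import sense, snapshot, sign_off, tip_extent
def cloud(s):
    z=s["z_map"]; H,W=z.shape
    f=H/2/np.tan(np.radians(s["vertical_fov"])/2)
    v,u=np.mgrid[:H,:W]
    P=np.stack([(u-s["cx"])*z/f,(v-s["cy"])*z/f,z],-1)
    T=s["cam_to_world"]; Q=P@T[:3,:3].T+T[:3,3]
    Q[z<=0]=np.nan
    return Q
E
python3 - <<'E'
from h import *
s=sense(); print({k:np.round(v,3) for k,v in s.items()}, tip_extent if not callable(tip_extent) else tip_extent())
print(np.round(R.from_quat(s["tool_rot"]).as_matrix(),3))
im=[]
for n in ("top","side"):
    s=snapshot(n); np.savez(f"pics/{n}0.npz",**s); cv2.imwrite(f"pics/{n}0.png",s["image"]); print(n,s["vertical_fov"],s["cx"],s["cy"],np.round(s["cam_to_world"],3))
E
```

```text
{'t': np.float64(0.0), 'q': array([ 1.071,  0.528,  1.434,  0.   ,  1.181, -0.179]), 'qd': array([-0.002, -0.001, -0.001,  0.001,  0.   ,  0.001]), 'tau': array([ 1.0000e-03, -4.4235e+01, -1.7802e+01, -0.0000e+00,  9.0000e-03,
        0.0000e+00]), 'tcp_pos': array([0.197, 0.593, 0.404]), 'tool_rot': array([ 0.16 ,  0.987, -0.001, -0.   ]), 'force': array([ 0.727,  0.355, -0.799]), 'ft_torque': array([ 0.035, -0.004,  0.035]), 'finger_gap': np.float64(0.994)} 0.1734
[[-0.949  0.315 -0.001]
 [ 0.315  0.949 -0.002]
 [ 0.    -0.002 -1.   ]]
top 56.788210245414106 281.19082091755024 205.07034724092992 [[-0.008 -0.986  0.169  0.401]
 [-1.     0.008  0.002 -0.007]
 [-0.003 -0.169 -0.986  1.02 ]
 [ 0.     0.     0.     1.   ]]
side 55.03805103759423 277.2833943231283 215.50485861818456 [[-0.984 -0.137  0.111  0.447]
 [-0.177  0.749 -0.638  0.638]
 [ 0.004 -0.648 -0.762  0.822]
 [ 0.     0.     0.     1.   ]]
```

View pics/top0.png

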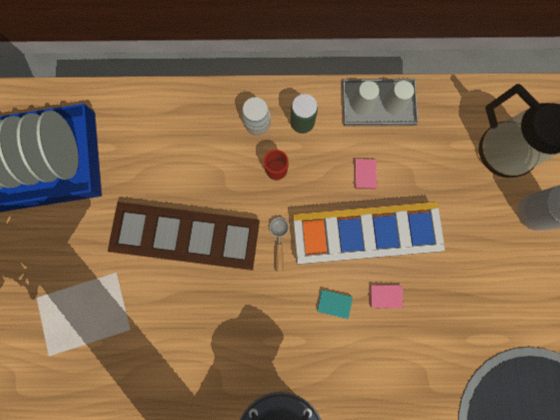

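View pics/side0.png

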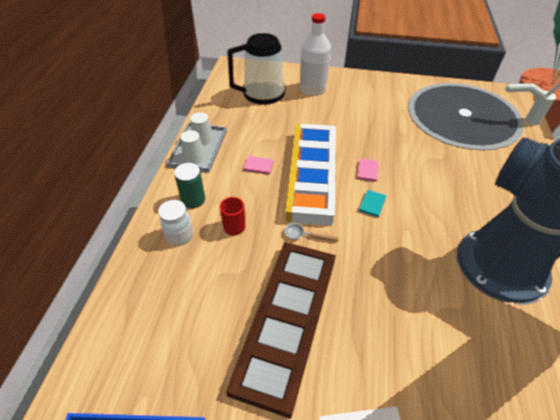

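The top view shows the board at left (wells about (131,229), (166,233), (201,237), (237,241)). The rack is at right: slot 0 is empty at (315,237), with blue tiles at (350,234), (386,231) and (421,228). The cup is at (276,163), the spoon at (279,240). The pink and turquoise pieces lie off the rack.

```bash
cat > m.py <<'E'
from h import *
def hsvmask(im,lo,hi): return cv2.inRange(cv2.cvtColor(im,cv2.COLOR_BGR2HSV),lo,hi)>0
def rect(p):
    (c,(w,h),a)=cv2.minAreaRect((p[:,:2]*1000).astype(np.float32)); return np.round([*c,w,h,a],1)
def blobs(im,Q,lo,hi,amin=60):
    n,l,st,_=cv2.connectedComponentsWithStats(hsvmask(im,lo,hi).astype(np.uint8))
    out=[]
    for i in range(1,n):
        if st[i,4]<amin: continue
        p=Q[l==i]; p=p[~np.isnan(p[:,0])]
        if len(p)>20: out.append((st[i,:4],p))
    return out
E
python3 - <<'E'
from m import *
for n in ("top","side"):
    s=dict(np.load(f"pics/{n}0.npz")); Q=cloud(s); im=s["image"]
    x,y,z=Q[...,0],Q[...,1],Q[...,2]
    print(n,"table z",np.nanmedian(z[(x>.35)&(x<.7)&(abs(y)<.4)]))
    for nm,ylo,yhi,zl,zh in (("board",.03,.5,.025,.036),("rack",-.48,0,.036,.047)):
        m=(x>.35)&(x<.68)&(y>ylo)&(y<yhi)&(z>zl)&(z<zh)
        nn,l,st,_=cv2.connectedComponentsWithStats(m.astype(np.uint8)); i=1+np.argmax(st[1:,4])
        p=Q[l==i]; print(nm,rect(p),np.round(np.percentile(p[:,2],[5,50,95]),4))
    for nm,lo,hi in (("blue",(105,120,60),(125,255,255)),("orange",(5,200,150),(14,255,255)),("red",(0,150,50),(5,255,255)),("yellow",(20,180,120),(30,255,255)),("grey",(0,0,100),(180,45,230))):
        for b,p in blobs(im,Q,lo,hi):
            c=np.median(p,0)
            if .3<c[0]<.75 and abs(c[1])<.5: print(nm,b,np.round(c,4),rect(p),np.round(np.percentile(p[:,2],[3,97]),4))
E
```

```text
top table z 0.0012497503888397876
board [494.5 245.  371.5 130.2  82.4] [0.0261 0.0304 0.0342]
rack [ 497.6 -224.7  125.2  370.2    4.6] [0.0383 0.0412 0.0441]
blue [409 213  26  32] [ 0.5052 -0.3584  0.0411] [ 506.3 -358.8   77.6   56.6    4.2] [0.0378 0.0446]
blue [373 216  26  32] [ 0.4981 -0.2684  0.0412] [ 499.3 -269.    77.7   56.1    4.6] [0.0381 0.0444]
blue [339 219  25  32] [ 0.4911 -0.1792  0.0415] [ 492.2 -179.8   77.4   54.6    4.1] [0.0383 0.0449]
orange [304 221  16  24] [ 0.5018 -0.0734  0.0295] [502.  -81.4  60.3  37.7   7.4] [0.0259 0.0337]
red [264 150  24  30] [0.6818 0.01   0.0479] [677.   14.5  79.3  60.3  57. ] [0.0033 0.0858]
yellow [293 203 145  18] [ 0.5517 -0.2159  0.0413] [ 554.8 -218.8   23.7  367.8    4.6] [0.0379 0.0447]
grey [294 209 151  55] [ 0.4719 -0.2237  0.041 ] [ 489.4 -225.3  107.   370.3    4.5] [0.006  0.0445]
grey [119 213  26  33] [0.5123 0.3788 0.0279] [514.  380.2  58.2  82.   83.3] [0.0245 0.0314]
grey [154 217  26  33] [0.501  0.2895 0.0277] [501.1 291.1  58.1  78.9  82.1] [0.0246 0.031 ]
grey [270 218  17  17] [0.5209 0.0037 0.0049] [5
[... 973 characters left out ...]
   4.6] [0.0367 0.0437]
grey [297 166  33  20] [ 0.4593 -0.2091  0.0395] [ 490.5 -179.8   90.7   68.2    5. ] [0.0189 0.0423]
grey [295 189  34  20] [ 0.4742 -0.1205  0.0363] [ 471.3 -114.3   51.1  107.1   61.5] [0.0127 0.0424]
grey [284 212  50  27] [ 0.4972 -0.0381  0.0127] [480.   -8.5 121.6  70.7   3.9] [0.0004 0.04  ]
grey [284 252  40  28] [0.4751 0.1118 0.0269] [476.6 110.4  65.3  83.8  82.7] [0.0213 0.03  ]
grey [272 283  42  32] [0.487  0.2013 0.0271] [488.9 200.3  65.1  84.2  81.8] [0.0215 0.0302]
grey [258 318  45  36] [0.4992 0.2909 0.0271] [500.6 289.1  63.1  83.9  81.7] [0.0216 0.0295]
grey [242 358  49  41] [0.5111 0.3799 0.0272] [512.6 376.8  60.   83.5  82.2] [0.0192 0.0298]
```

>>> servo_tool:
  rows:
    - [[-555, -627, 0], -22.9, -1]
    - [[-555, -627, 0], -22.9, -1]
    - [[-555, -627, 0], -22.9, -1]
    - [[-555, -627, 0], -22.9, -1]
    - [[-555, -627, 0], -22.9, -1]
    - [[-555, -627, 0], -22.9, -1]
    - [[-555, -627, 0], -22.9, -1]
    - [[-555, -627, 0], -22.9, -1]

```text
t: 0.9
tcp_pos: [0.3539, 0.2245, 0.4047]
tool_rot: [-0.04, 0.999, -0.001, -0.0]
force: [0.3, -0.3, 0.6]
finger_gap: 0.0
```

```bash
cat > go.py <<'E'
# go.py frame px py [world z of tcp] : prints tool shift (mm) and turn (deg) to a point in rack (r) / board (b) / world (w) frame, mm
import sys; from h import *
C={'r':(np.array([496.5,-224.2]),np.array([-.9969,-.0785]),np.array([.0785,-.9969]),94.5),
   'b':(np.array([493.7,244.7]),np.array([.991,-.132]),np.array([.132,.991]),82.4),
   'w':(np.zeros(2),np.array([1,0]),np.array([0,1]),90.)}
def go(f,px,py,z=None,yaw=None):
    s=sense(); M=R.from_quat(s["tool_rot"]).as_matrix(); c,ex,ey,y0=C[f]; y0=y0 if yaw is None else yaw
    w=np.append(c+px*ex+py*ey,(z if z else s["tcp_pos"][2]*1000))
    d=M.T@(w-s["tcp_pos"]*1000); yn=np.degrees(np.arctan2(M[1,1],M[0,1]))
    r=s["tcp_pos"][:2]*1000-c
    print("t",round(float(s["t"]),2),"world",np.round(w,1),"shift",np.round(d,1),"turn",round(-(((y0-yn)+180)%360-180),1),"now in frame",np.round([r@ex,r@ey],1),"z",round(s["tcp_pos"][2]*1000,1),"F",np.round(s["force"],1),"gap",round(float(s["finger_gap"]),3))
if __name__=="__main__":
    a=sys.argv; go(a[1],*map(float,a[2:]))
E
python3 go.py r -33 -45
```

```text
t 0.9 world [ 525.9 -176.7  404.7] shift [-139.6 -413.6    0.6] turn 0.0 now in frame [ 107.  -458.5] z 404.7 F [ 0.3 -0.3  0.6] gap 0.0
```

>>> servo_tool:
  rows:
    - [[-139.6, -413.6, 0], 0, -1]
    - [[-139.6, -413.6, 0], 0, -1]
    - [[-139.6, -413.6, 0], 0, -1]
    - [[-139.6, -413.6, 0], 0, -1]
    - [[-139.6, -413.6, 50], 0, -1]
    - [[-139.6, -413.6, 100], 0, -1]
    - [[-139.6, -413.6, 100], 0, -1]
    - [[-139.6, -413.6, 100], 0, -1]

```text
t: 1.7
tcp_pos: [0.5049, -0.1293, 0.3297]
tool_rot: [-0.039, 0.999, -0.001, -0.001]
force: [1.1, 0.1, 0.4]
finger_gap: -0.001
```

```bash
python3 go.py r -33 -45 225
```

```text
t 1.7 world [ 525.9 -176.7  225. ] shift [-17.3 -48.8 104.8] turn 0.0 now in frame [-15.8 -93.9] z 329.7 F [1.1 0.1 0.4] gap -0.001
```

>>> servo_tool:
  rows:
    - [[-17, -49, 60], 0, -1]
    - [[-17, -49, 100], 0, -1]
    - [[-17, -49, 105], 0, -1]
    - [[-17, -49, 108], 0, -1]
    - [[-17, -49, 112], 0, -1]
    - [[-17, -49, 115], 0, -1]
    - [[-17, -49, 118], 0, -1]
    - [[-17, -49, 121], 0, -1]

```text
t: 2.5
tcp_pos: [0.5269, -0.1765, 0.2109]
tool_rot: [-0.039, 0.999, -0.002, 0.002]
force: [2.7, 3.8, 7.6]
finger_gap: 0.0
```

```bash
python3 go.py r -33 -45 205
```

```text
t 2.5 world [ 525.9 -176.7  205. ] shift [ 1.  -0.1  5.9] turn -0.0 now in frame [-34.  -45.1] z 210.9 F [2.7 3.8 7.6] gap 0.0
```

>>> servo_tool:
  rows:
    - [[0, 0, 3], 0, -1]
    - [[0, 0, 5], 0, -1]
    - [[0, 0, 7], 0, -1]
    - [[0, 0, 8], 0, -1]

```text
t: 2.9
tcp_pos: [0.5268, -0.1762, 0.206]
tool_rot: [-0.04, 0.999, -0.003, 0.003]
force: [-4.8, 0.0, 15.5]
finger_gap: 0.002
```

>>> servo_tool:
  rows:
    - [[0, 0, 5], 0, -1]
    - [[0, 0, 5], 0, -1]
    - [[0, 0, -40], 0, -1]
    - [[0, 0, -50], 0, 0.3]
    - [[60, 0, -50], 0, 1]
    - [[60, 0, -50], 0, 1]
    - [[60, 0, -50], 0, 1]
    - [[60, 0, -50], 0, 1]

```text
t: 3.7
tcp_pos: [0.4674, -0.1811, 0.2563]
tool_rot: [-0.04, 0.999, -0.003, 0.004]
force: [-0.2, -0.5, 1.0]
finger_gap: 0.843
```

```bash
python3 - <<'E'
from m import *
s=snapshot("side"); np.savez("pics/s1.npz",**s); cv2.imwrite("pics/s1.png",cv2.resize(s["image"][90:250,200:400],None,fx=3,fy=3))
E
python3 go.py r 27 -45 212
```

```text
t 3.75 world [ 466.1 -181.5  212. ] shift [ 2.2  0.2 44.1] turn 0.1 now in frame [ 25.2 -45.2] z 256.2 F [ 0.4 -0.2 -0. ] gap 0.928
```

View pics/s1.png

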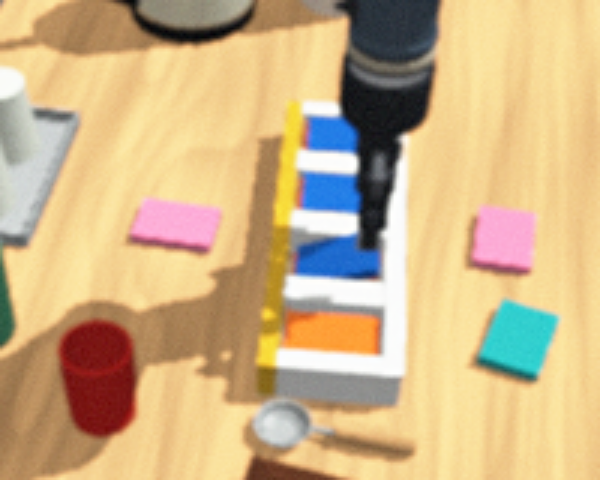

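The picture shows tile 1 tipped: its robot-side edge, near (370,250) in the crop, is raised. The open jaws are above it, and the rest of the scene is unchanged. Grasping now.

>>> servo_tool:
  rows:
    - [[2, 0, 20], 0, 1]
    - [[2, 0, 38], 0, 1]
    - [[2, 0, 44], 0, 1]
    - [[2, 0, 44], 0, 1]
    - [[2, 0, 44], 0, -1]
    - [[2, 0, 44], 0, -1]
    - [[2, 0, 44], 0, -1]
    - [[2, 0, 44], 0, -1]
  force: 35

```text
t: 4.55
tcp_pos: [0.4665, -0.1817, 0.2129]
tool_rot: [-0.04, 0.999, -0.004, 0.005]
force: [0.0, 0.4, 2.9]
finger_gap: 0.643
```

```bash
python3 go.py r 27 -45 212
```

```text
t 4.55 world [ 466.1 -181.5  212. ] shift [0.5 0.3 0.9] turn 0.1 now in frame [ 26.5 -44.7] z 212.9 F [0.  0.4 2.9] gap 0.643
```

>>> servo_tool:
  rows:
    - [[0, 0, -20], 0, -1]
    - [[0, 0, -50], 0, -1]
    - [[0, 0, -90], 0, -1]
    - [[0, 0, -90], 0, -1]

```text
t: 4.95
tcp_pos: [0.4668, -0.1818, 0.3071]
tool_rot: [-0.04, 0.999, -0.007, 0.009]
force: [1.1, 0.6, -0.9]
finger_gap: 0.64
```

```bash
python3 go.py b -22.5 -135
```

```text
t 4.95 world [453.6 113.9 307.1] shift [-10.5 295.7  -4.1] turn 12.2 now in frame [  29.6 -426.2] z 307.1 F [ 1.1  0.6 -0.9] gap 0.64
```

```bash
python3 - <<'E'
t=open('go.py').read()
t=t.replace('d=M.T@(w-s["tcp_pos"]*1000)','p=s["tcp_pos"]*1000+168*M[:,2]+[0,0,168]; w[2]=z if z else p[2]; d=M.T@(w-p)').replace('r=s["tcp_pos"][:2]*1000-c','r=p[:2]-c').replace('s["tcp_pos"][2]*1000,1)','p[2],1),"tilt",np.round(np.degrees(M[:2,2]),2)')
open('go.py','w').write(t)
E
python3 go.py b -22.5 -135
```

```text
t 4.95 world [453.6 113.9 307.1] shift [ -7.6 298.1  -4.1] turn 12.2 now in frame [  33.  -427.9] z 307.1 tilt [ 1.05 -0.74] F [ 1.1  0.6 -0.9] gap 0.64
```

>>> servo_tool:
  rows:
    - [[-8, 50, -4], 3, -1]
    - [[-8, 100, -4], 6, -1]
    - [[-8, 150, -4], 12, -1]
    - [[-8, 298, -4], 12.2, -1]
    - [[-8, 298, -4], 12.2, -1]
    - [[-8, 298, -4], 12.2, -1]
    - [[-8, 298, 20], 12.2, -1]
    - [[-8, 298, 40], 12.2, -1]

```text
t: 5.75
tcp_pos: [0.4509, 0.1176, 0.2622]
tool_rot: [0.064, 0.998, -0.006, 0.01]
force: [-0.0, -0.2, -0.3]
finger_gap: 0.639
```

```bash
python3 - <<'E'
from m import *
for n in ("top","side"):
    s=snapshot(n); Q=cloud(s)
    if n=="side": cv2.imwrite("pics/s2.png",cv2.resize(s["image"][190:350,200:400],None,fx=3,fy=3))
    for b,p in blobs(s["image"],Q,(105,120,60),(125,255,255)):
        c=np.median(p,0)
        if c[1]>-.1 and c[1]<.45: print(n,b,np.round(c,4),rect(p),np.round(np.percentile(p[:,2],[3,97]),4))
E
python3 go.py b -22.5 -135 229
```

```text
side [285 242  23  21] [0.4928 0.1189 0.0808] [493.9 132.1  46.3 105.1   7.4] [0.0699 0.1557]
t 5.85 world [453.6 113.9 229. ] shift [-0.7  0.6 31.8] turn 0.1 now in frame [ -23.7 -135.1] z 260.8 tilt [ 0.7  -0.74] F [-0.2 -0.4 -1.6] gap 0.643
```

View pics/s2.png

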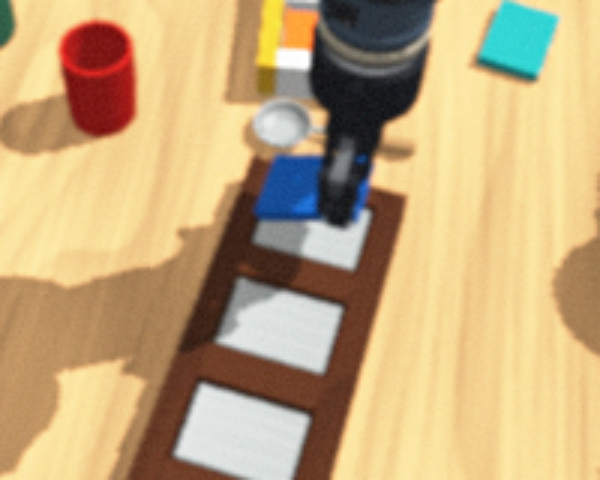

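The tile hangs above well 0 (crop (300,185)), far end low as planned. Lowering.

>>> servo_tool:
  rows:
    - [[0, 0.5, 15], 0, -1]
    - [[0, 0.5, 28], 0, -1]
    - [[0, 0.5, 32], 0, -1]
    - [[0, 0.5, 34], 0, -1]
    - [[0, 0.5, 36], 0, -1]
    - [[0, 0.5, 38], 0, -1]
  force: 20

```text
t: 6.45
tcp_pos: [0.4506, 0.1159, 0.2235]
tool_rot: [0.066, 0.998, -0.006, 0.006]
force: [-3.6, -1.3, 8.0]
finger_gap: 0.643
```

>>> servo_tool:
  rows:
    - [[0, 0, 4], 0, -1]
    - [[0, 0, 8], 0, -1]
    - [[0, 0, 11], 0, -1]
    - [[0, 0, 11], 0, -1]

```text
t: 6.85
tcp_pos: [0.4497, 0.1158, 0.2132]
tool_rot: [0.066, 0.998, -0.006, 0.006]
force: [-4.0, 0.4, 6.7]
finger_gap: 0.64
```

```bash
python3 - <<'E'
from m import *
for n in ("side",):
    s=snapshot(n); Q=cloud(s)
    if n=="side": cv2.imwrite("pics/s3.png",cv2.resize(s["image"][190:310,240:400],None,fx=4,fy=4))
    for b,p in blobs(s["image"],Q,(105,120,60),(125,255,255)):
        c=np.median(p,0)
        if c[1]>-.1 and c[1]<.45: print(n,b,np.round(c,4),rect(p),np.round(np.percentile(p[:,2],[3,97]),4))
E
python3 go.py b -22.5 -135 229
```

```text
side [284 251  24  23] [0.4925 0.1159 0.0371] [494.7 128.1  49.3 111.7   5. ] [0.0195 0.112 ]
t 6.9 world [453.6 113.9 229. ] shift [ -2.3   0.4 -15.7] turn 0.1 now in frame [ -24.6 -135.5] z 213.3 tilt [ 0.6  -0.74] F [-3.4  1.5  5.8] gap 0.638
```

View pics/s3.png

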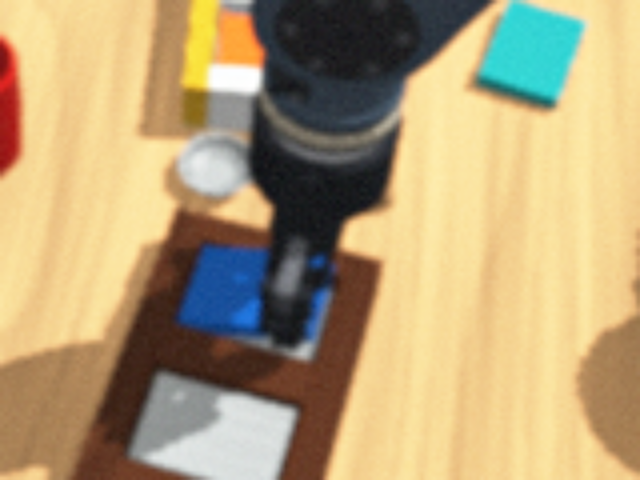

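>>> servo_tool:
  rows:
    - [[0, 0, 0], 0, 0.8]
    - [[0, 0, 0], 0, 0.8]
    - [[0, 0, 0], 0, 0.8]
    - [[0, 0, -30], 0, 0.8]
    - [[0, 0, -50], 0, -1]
    - [[120, 0, -50], 0, -1]
    - [[120, 0, -50], 0, -1]
    - [[120, 0, -50], 0, -1]

```text
t: 7.7
tcp_pos: [0.3249, 0.1323, 0.2621]
tool_rot: [0.065, 0.998, -0.007, 0.002]
force: [-0.3, -0.0, 0.4]
finger_gap: 0.217
```

```bash
python3 - <<'E'
from m import *
for n in ("top","side",):
    s=snapshot(n); Q=cloud(s)
    for b,p in blobs(s["image"],Q,(105,120,60),(125,255,255)):
        c=np.median(p,0)
        if c[1]>-.1 and c[1]<.45: print(n,b,np.round(c,4),rect(p),np.round(np.percentile(p[:,2],[3,97]),4))
E
python3 go.py b 0 -135 217
```

```text
top [222 227  27  33] [0.4739 0.1126 0.0315] [474.3 113.2  58.5  79.   82.2] [0.027 0.035]
side [285 251  40  29] [0.4723 0.1129 0.0309] [474.5 109.8  63.2  86.6  82.9] [0.0255 0.0334]
t 7.8 world [475.9 110.9 217. ] shift [-149.6    0.8   45.9] turn 0.1 now in frame [-149.8 -135.5] z 262.0 tilt [ 0.26 -0.77] F [ 0.1 -0.4 -1. ] gap 0.043
```

>>> servo_tool:
  rows:
    - [[-50, 0.8, 0], 0, -1]
    - [[-100, 0.8, 15], 0, -1]
    - [[-149, 0.8, 35], 0, -1]
    - [[-149, 0.8, 46], 0, -1]
    - [[-149, 0.8, 52], 0, -1]
    - [[-149, 0.8, 56], 0, -1]
    - [[-149, 0.8, 60], 0, -1]
    - [[-149, 0.8, 63], 0, -1]

```text
t: 8.6
tcp_pos: [0.4731, 0.1133, 0.2047]
tool_rot: [0.064, 0.998, -0.007, 0.003]
force: [-10.1, -1.6, 72.0]
finger_gap: -0.004
```

```bash
python3 go.py b 0 -135 200
```

```text
t 8.6 world [475.9 110.9 200. ] shift [-1.8  0.3  4.8] turn 0.2 now in frame [  -1.8 -135.2] z 204.8 tilt [ 0.31 -0.8 ] F [-10.1  -1.6  72. ] gap -0.004
```

>>> servo_tool:
  rows:
    - [[0, 0, -40], 0, -1]
    - [[0, -40, -80], -6, -1]
    - [[0, -80, -80], -12, -1]
    - [[0, -120, -80], -12, -1]
    - [[0, -170, -80], -12, -1]
    - [[0, -220, -80], -12, -1]

```text
t: 9.2
tcp_pos: [0.4428, -0.1042, 0.2883]
tool_rot: [-0.041, 0.999, -0.007, 0.002]
force: [0.9, -1.3, 0.1]
finger_gap: 0.0
```

```bash
python3 go.py r 29 -45 216;python3 go.py r 29 -45 203.5
```

```text
t 9.2 world [ 464.1 -181.6  216. ] shift [-13.9 -75.5  73.5] turn 0.2 now in frame [  43.5 -121.4] z 288.3 tilt [ 0.3  -0.79] F [ 0.9 -1.3  0.1] gap 0.0
t 9.2 world [ 464.1 -181.6  203.5] shift [-13.8 -75.3  86. ] turn 0.2 now in frame [  43.5 -121.4] z 288.3 tilt [ 0.3  -0.79] F [ 0.9 -1.3  0.1] gap 0.0
```

>>> servo_tool:
  rows:
    - [[-14, -40, 20], 0, -1]
    - [[-14, -75.5, 45], 0, -1]
    - [[-14, -75.5, 65], 0, -1]
    - [[-14, -75.5, 73], 0, -1]
    - [[-14, -75.5, 78], 0, -1]
    - [[-14, -75.5, 82], 0, -1]
    - [[-14, -75.5, 85], 0, -1]
    - [[-14, -75.5, 87], 0, -1]

```text
t: 10.0
tcp_pos: [0.4627, -0.1783, 0.203]
tool_rot: [-0.042, 0.999, -0.006, 0.001]
force: [-5.4, 1.4, 25.4]
finger_gap: -0.003
```

```bash
python3 go.py r 29 -45 203.5
```

```text
t 10.0 world [ 464.1 -181.6  203.5] shift [-0.8 -1.3 -0.4] turn 0.3 now in frame [ 29.8 -46.3] z 203.1 tilt [ 0.18 -0.72] F [-5.4  1.4 25.4] gap -0.003
```

>>> servo_tool:
  rows:
    - [[0, 0, -30], 0, -1]
    - [[-30, -45, -45], 0, -1]
    - [[-63, -91, -45], 0, -1]
    - [[-63, -91, -20], 0, -1]
    - [[-63, -91, -15], 0, -1]
    - [[-63, -91, -11], 0, -1]
    - [[-63, -91, -8], 0, -1]
    - [[-63, -91, -5], 0, -1]

```text
t: 10.8
tcp_pos: [0.5336, -0.2625, 0.2106]
tool_rot: [-0.042, 0.999, -0.007, 0.003]
force: [1.7, 3.0, 10.4]
finger_gap: 0.004
```

```bash
python3 go.py r -33 45 203
```

```text
t 10.8 world [ 532.9 -266.5  203. ] shift [ 1.9 -1.5  7.6] turn 0.3 now in frame [-34.8  43.4] z 210.6 tilt [ 0.36 -0.74] F [ 1.7  3.  10.4] gap 0.004
```

Continue the press, then rise, open and move over the raised end.

>>> servo_tool:
  rows:
    - [[0, 0, 4], 0, -1]
    - [[0, 0, 8], 0, -1]
    - [[0, 0, 10], 0, -1]
    - [[0, 0, 10], 0, -1]
    - [[0, 0, -40], 0, -1]
    - [[0, 0, -45], 0, 0.3]
    - [[62, -1, -45], 0, 1]
    - [[62, -1, -45], 0, 1]

```text
t: 11.6
tcp_pos: [0.4676, -0.2657, 0.2554]
tool_rot: [-0.042, 0.999, -0.004, 0.0]
force: [0.3, 1.4, 0.4]
finger_gap: 0.505
```

```bash
python3 go.py r 27 45 212.5
```

```text
t 11.6 world [ 473.1 -271.2  212.5] shift [-5.1 -4.1 42.9] turn 0.3 now in frame [32.1 40.6] z 255.4 tilt [ 0.04 -0.5 ] F [0.3 1.4 0.4] gap 0.505
```

>>> servo_tool:
  rows:
    - [[-5, -4, 0], 0, 1]
    - [[-5, -4, 0], 0, 1]
    - [[-5, -4, 0], 0, 1]
    - [[-5, -4, 20], 0, 1]
    - [[-5, -4, 38], 0, 1]
    - [[-5, -4, 43], 0, 1]
    - [[-5, -4, 43], 0, 0.6]
    - [[-5, -4, 43], 0, 0.5]
  force: 35

```text
t: 12.4
tcp_pos: [0.4735, -0.2697, 0.2127]
tool_rot: [-0.042, 0.999, -0.005, 0.0]
force: [0.6, 1.3, 0.4]
finger_gap: 0.75
```

```bash
python3 go.py r 27 45 212.5
```

```text
t 12.4 world [ 473.1 -271.2  212.5] shift [0.6 0.2 0.2] turn 0.3 now in frame [26.4 45.1] z 212.7 tilt [ 0.08 -0.54] F [0.6 1.3 0.4] gap 0.75
```

>>> servo_tool:
  rows:
    - [[0, 0, 0], 0, -1]
    - [[0, 0, 0], 0, -1]
    - [[0, 0, 0], 0, -1]
    - [[0, 0, -15], 0, -1]
    - [[0, 0, -50], 0, -1]
    - [[0, 0, -90], 0, -1]
    - [[0, 0, -90], 0, -1]

```text
t: 13.1
tcp_pos: [0.4746, -0.2698, 0.3074]
tool_rot: [-0.042, 0.999, -0.008, 0.004]
force: [1.9, -1.3, -1.9]
finger_gap: 0.643
```

```bash
python3 go.py b -22.5 -45; python3 - <<'E'
from m import *
for n in ("top","side",):
    s=snapshot(n); Q=cloud(s); cv2.imwrite("pics/%s4.png"%n,s["image"])
    for b,p in blobs(s["image"],Q,(105,120,60),(125,255,255)):
        c=np.median(p,0)
        if c[1]<.45 and c[1]>-.5: print(n,b,np.round(c,4),rect(p),np.round(np.percentile(p[:,2],[3,97]),4))
E
```

```text
t 13.1 world [465.5 203.1 307.5] shift [-29.6 474.8  -7.8] turn 12.4 now in frame [  50.9 -514.9] z 307.5 tilt [ 0.53 -0.93] F [ 1.9 -1.3 -1.9] gap 0.643
top [382 210  24  21] [ 0.5221 -0.261   0.1271] [ 517.4 -266.8   46.9   53.4    3.6] [0.1187 0.1375]
top [222 227  27  33] [0.474  0.1126 0.0314] [475.2 113.1  59.1  80.9  82.7] [0.0255 0.0348]
side [301 122  27  19] [ 0.5037 -0.2615  0.1258] [ 5.018e+02 -2.822e+02  7.240e+01  1.467e+02  4.000e-01] [0.0393 0.14  ]
side [285 251  40  29] [0.4721 0.1131 0.0308] [474.7 109.8  62.1  86.6  81.6] [0.0253 0.0334]
```

View pics/side4.png

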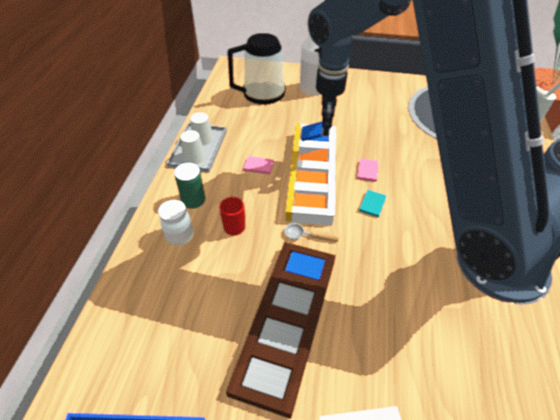

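Tile 2 is held above the rack at (316,131). Tile 1 is flush in well 0 at (306,265), rockers 0 and 1 look level, and the cup is still at (232,216).

>>> servo_tool:
  rows:
    - [[-30, 50, -8], 3, -1]
    - [[-30, 100, -8], 6, -1]
    - [[-30, 150, -8], 12.4, -1]
    - [[-30, 250, -8], 12.4, -1]
    - [[-30, 300, -8], 12.4, -1]
    - [[-30, 475, -8], 12.4, -1]
    - [[-30, 475, -8], 12.4, -1]
    - [[-30, 475, -8], 12.4, -1]

```text
t: 14.0
tcp_pos: [0.4688, 0.1264, 0.3058]
tool_rot: [0.066, 0.998, -0.005, -0.0]
force: [1.3, -0.1, -1.0]
finger_gap: 0.644
```

```bash
python3 go.py b -23 -45 229
```

```text
t 14.0 world [465.  203.1 229. ] shift [14.  78.3 75.9] turn 0.0 now in frame [  -9.  -122.4] z 305.8 tilt [-0.07 -0.62] F [ 1.3 -0.1 -1. ] gap 0.644
```

>>> servo_tool:
  rows:
    - [[14, 40, 10], 0, -1]
    - [[14, 78.3, 35], 0, -1]
    - [[14, 78.3, 60], 0, -1]
    - [[14, 78.3, 70], 0, -1]
    - [[14, 78.3, 77], 0, -1]
    - [[14, 78.3, 79], 0, -1]
    - [[14, 78.3, 81], 0, -1]
  force: 20

```text
t: 14.7
tcp_pos: [0.4643, 0.2041, 0.2245]
tool_rot: [0.067, 0.998, -0.006, -0.002]
force: [-3.7, 1.6, 6.5]
finger_gap: 0.642
```

```bash
python3 go.py b -23 -45 213; python3 - <<'E'
from m import *
for n in ("top","side",):
    s=snapshot(n); Q=cloud(s); cv2.imwrite("pics/%s5.png"%n,s["image"])
    for b,p in blobs(s["image"],Q,(105,120,60),(125,255,255)):
        c=np.median(p,0)
        if .16<c[1]<.45: 
            q=(p[:,:2]*1000-[493.7,244.7])@np.array([[.991,.132],[-.132,.991]]); k=p[:,2]<.08
            print(n,b,np.round(np.percentile(q[k],[2,50,98],0),1),np.round(np.percentile(p[k,2],[3,97]),4))
E
```

```text
t 14.7 world [465.  203.1 213. ] shift [-1.2  1.2 11.5] turn -0.1 now in frame [-24.2 -46. ] z 224.5 tilt [-0.23 -0.63] F [-3.7  1.6  6.5] gap 0.642
top [195 221  19  21] [[ -2.5 -72.6]
 [ 23.1 -55.4]
 [ 40.8 -30.1]] [0.0367 0.0555]
side [272 280  24  25] [[ -0.8 -71.4]
 [ 19.9 -41. ]
 [ 42.1 -17. ]] [0.034  0.0532]
```

Consistent with the plan; push down, release, then back off and press.

>>> servo_tool:
  rows:
    - [[0, 0.5, 4], 0, -1]
    - [[0, 0.5, 8], 0, -1]
    - [[0, 0.5, 11], 0, -1]
    - [[0, 0.5, 11], 0, 0.8]
    - [[0, 0.5, 11], 0, 0.8]
    - [[0, 0.5, 11], 0, 0.8]
    - [[0, 0.5, -30], 0, 0.8]
    - [[0, 0.5, -35], 0, -1]

```text
t: 15.6
tcp_pos: [0.466, 0.205, 0.2622]
tool_rot: [0.067, 0.998, -0.005, 0.001]
force: [0.6, 0.6, 0.3]
finger_gap: 0.747
```

```bash
python3 go.py b 0 -45 205; python3 - <<'E'
from m import *
for n in ("top","side",):
    s=snapshot(n); Q=cloud(s); cv2.imwrite("pics/%s5.png"%n,s["image"])
    for b,p in blobs(s["image"],Q,(105,120,60),(125,255,255)):
        c=np.median(p,0)
        if .16<c[1]<.45: 
            q=(p[:,:2]*1000-[493.7,244.7])@np.array([[.991,.132],[-.132,.991]]); k=p[:,2]<.08
            print(n,b,np.round(np.percentile(q[k],[2,50,98],0),1),np.round(np.percentile(p[k,2],[3,50,97]),4))
E
```

```text
t 15.6 world [487.8 200.1 205. ] shift [-21.4   0.2  57.3] turn -0.1 now in frame [-21.6 -44.5] z 262.2 tilt [ 0.13 -0.56] F [0.6 0.6 0.3] gap 0.747
top [192 221  23  19] [[  1.6 -73.1]
 [ 22.8 -50.3]
 [ 39.  -14.5]] [0.0195 0.0316 0.0351]
top [192 250  19   5] [[-40.3 -72.7]
 [-36.8 -56.2]
 [-30.8 -31.8]] [0.0291 0.0319 0.0347]
side [272 282  43  32] [[-41.8 -74.5]
 [  5.9 -38. ]
 [ 42.2 -17.3]] [0.0137 0.0307 0.0334]
```

>>> servo_tool:
  rows:
    - [[-21, 0, 0], 0, -1]
    - [[-21, 0, 0], 0, -1]
    - [[-21, 0, 0], 0, -1]
    - [[-21, 0, 25], 0, -1]
    - [[-21, 0, 46], 0, -1]
    - [[-21, 0, 52], 0, -1]
    - [[-21, 0, 56], 0, -1]
    - [[-21, 0, 59], 0, -1]

```text
t: 16.5
tcp_pos: [0.4845, 0.2015, 0.205]
tool_rot: [0.067, 0.998, -0.006, -0.001]
force: [-10.4, -1.7, 49.1]
finger_gap: 0.001
```

```bash
python3 go.py b 0 -45 205
```

```text
t 16.5 world [487.8 200.1 205. ] shift [-3.7  1.   0. ] turn -0.1 now in frame [ -3.7 -45.9] z 205.0 tilt [-0.2  -0.64] F [-10.4  -1.7  49.1] gap 0.001
```

>>> servo_tool:
  rows:
    - [[0, 0, -40], 0, -1]
    - [[0, -40, -80], -4, -1]
    - [[0, -80, -80], -8, -1]
    - [[0, -120, -80], -12, -1]
    - [[0, -170, -80], -12, -1]
    - [[0, -220, -80], -12, -1]
    - [[0, -270, -80], -12, -1]
    - [[0, -320, -80], -12, -1]

```text
t: 17.3
tcp_pos: [0.4413, -0.1163, 0.2894]
tool_rot: [-0.038, 0.999, -0.006, -0.002]
force: [1.4, -0.4, -0.0]
finger_gap: 0.002
```

```bash
python3 go.py r 29 45 216
```

```text
t 17.3 world [ 471.1 -271.3  216. ] shift [ -18.9 -154.1   75.1] turn -0.2 now in frame [  47.2 -110. ] z 289.4 tilt [-0.15 -0.66] F [ 1.4 -0.4 -0. ] gap 0.002
```

>>> servo_tool:
  rows:
    - [[-19, -50, 0], 0, -1]
    - [[-19, -100, 20], 0, -1]
    - [[-19, -154, 45], 0, -1]
    - [[-19, -154, 65], 0, -1]
    - [[-19, -154, 75], 0, -1]
    - [[-19, -154, 82], 0, -1]
    - [[-19, -154, 86], 0, -1]
    - [[-19, -154, 89], 0, -1]

```text
t: 18.1
tcp_pos: [0.4716, -0.2682, 0.2031]
tool_rot: [-0.039, 0.999, -0.006, -0.002]
force: [-4.7, -0.4, 24.7]
finger_gap: -0.001
```

```bash
python3 go.py r 29 45 203
```

```text
t 18.1 world [ 471.1 -271.3  203. ] shift [ 0.  -1.1  0.1] turn -0.0 now in frame [29.  43.8] z 203.1 tilt [-0.17 -0.67] F [-4.7 -0.4 24.7] gap -0.001
```

Same result as rocker 1. On to tile 3.

>>> servo_tool:
  rows:
    - [[0, 0, -30], 0, -1]
    - [[-30, -45, -45], 0, -1]
    - [[-62, -91, -45], 0, -1]
    - [[-62, -91, -20], 0, -1]
    - [[-62, -91, -15], 0, -1]
    - [[-62, -91, -10], 0, -1]
    - [[-62, -91, -6], 0, -1]
    - [[-62, -91, -2], 0, -1]

```text
t: 18.9
tcp_pos: [0.5415, -0.3519, 0.2076]
tool_rot: [-0.039, 0.999, -0.006, 0.0]
force: [4.1, 2.5, 10.1]
finger_gap: -0.002
```

```bash
python3 go.py r -33 135 203
```

```text
t 18.9 world [ 540.  -356.2  203. ] shift [ 1.8 -2.3  4.7] turn -0.0 now in frame [-34.8 132.7] z 207.6 tilt [ 0.04 -0.63] F [ 4.1  2.5 10.1] gap -0.002
```

>>> servo_tool:
  rows:
    - [[0, 0, 3], 0, -1]
    - [[0, 0, 6], 0, -1]
    - [[0, 0, 7], 0, -1]
    - [[0, 0, -40], 0, -1]
    - [[0, 0, -48], 0, 0.3]
    - [[62, -2, -48], 0, 1]
    - [[62, -2, -48], 0, 1]
    - [[62, -2, -48], 0, 1]

```text
t: 19.7
tcp_pos: [0.4775, -0.3567, 0.2557]
tool_rot: [-0.038, 0.999, -0.004, -0.001]
force: [0.2, 0.0, 0.2]
finger_gap: 0.68
```

```bash
python3 go.py r 27 135 212.5
```

```text
t 19.7 world [ 480.2 -360.9  212.5] shift [-2.9 -2.8 43.2] turn -0.1 now in frame [ 29.8 131.9] z 255.7 tilt [-0.12 -0.45] F [0.2 0.  0.2] gap 0.68
```

>>> servo_tool:
  rows:
    - [[-3, -3, 0], 0, 1]
    - [[-3, -3, 0], 0, 1]
    - [[-3, -3, 20], 0, 1]
    - [[-3, -3, 38], 0, 1]
    - [[-3, -3, 43], 0, 1]
    - [[-3, -3, 43], 0, 0.6]
    - [[-3, -3, 43], 0, 0.5]
  force: 35

```text
t: 20.4
tcp_pos: [0.4813, -0.3598, 0.213]
tool_rot: [-0.038, 0.999, -0.004, -0.001]
force: [-0.7, -0.6, 0.0]
finger_gap: 0.752
```

```bash
python3 go.py r 27 135 212.5
```

```text
t 20.4 world [ 480.2 -360.9  212.5] shift [0.8 0.4 0.5] turn -0.1 now in frame [ 26.2 135.4] z 213.0 tilt [-0.08 -0.48] F [-0.7 -0.6  0. ] gap 0.752
```

>>> servo_tool:
  rows:
    - [[0, 0, 0], 0, -1]
    - [[0, 0, 0], 0, -1]
    - [[0, 0, 0], 0, -1]
    - [[0, 0, -15], 0, -1]
    - [[0, 0, -50], 0, -1]
    - [[0, 0, -90], 0, -1]
    - [[0, 0, -90], 0, -1]

```text
t: 21.1
tcp_pos: [0.4827, -0.3604, 0.3094]
tool_rot: [-0.038, 0.999, -0.009, 0.003]
force: [0.2, -0.6, -0.2]
finger_gap: 0.644
```

```bash
python3 go.py b -22.5 45; python3 - <<'E'
from m import *
for n in ("top","side",):
    s=snapshot(n); Q=cloud(s); np.savez("pics/%s6.npz"%n,**s)
    if n=="top": cv2.imwrite("pics/%s6.png"%n,s["image"])
    for b,p in blobs(s["image"],Q,(105,120,60),(125,255,255)):
        c=np.median(p,0)
        if c[1]<.45 and c[1]>-.5: print(n,b,np.round(c,4),rect(p),np.round(np.percentile(p[:,2],[3,97]),4))
E
```

```text
t 21.1 world [477.3 292.3 309.4] shift [-43.9 654.1 -11.5] turn 12.0 now in frame [  70.5 -603.9] z 309.4 tilt [ 0.38 -1.  ] F [ 0.2 -0.6 -0.2] gap 0.644
top [188 222  26  33] [0.4872 0.1996 0.0317] [487.4 200.7  59.6  78.6  83.7] [0.0285 0.0349]
top [223 227  26  33] [0.474  0.1115 0.0316] [474.9 111.5  55.8  80.7  82.3] [0.0284 0.0351]
side [304 103  20  17] [ 0.5164 -0.3498  0.1292] [ 515.7 -339.9   51.1   86.9    5.5] [0.1177 0.1413]
side [286 251  39  29] [0.472  0.113  0.0308] [474.4 109.6  62.   86.2  82.7] [0.0257 0.0337]
side [273 282  42  33] [0.4852 0.2017 0.0308] [487.7 198.7  59.8  85.3  81.5] [0.0242 0.0337]
```

View pics/top6.png

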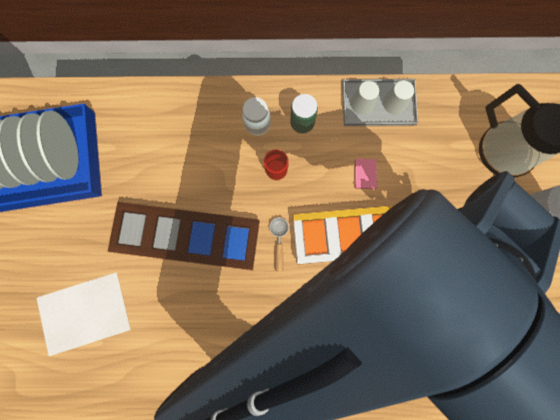

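Tiles sit in wells 0 and 1 at (236,242) and (201,238), rockers 0 and 1 look flat, and the cup is still at (276,163). Tile 3 is held; next is well 2.

>>> servo_tool:
  rows:
    - [[-44, 50, -11], 3, -1]
    - [[-44, 100, -11], 6, -1]
    - [[-44, 150, -11], 12, -1]
    - [[-44, 250, -11], 12, -1]
    - [[-44, 300, -11], 12, -1]
    - [[-44, 654, -11], 12, -1]
    - [[-44, 654, -11], 12, -1]
    - [[-44, 654, -11], 12, -1]

```text
t: 22.0
tcp_pos: [0.4942, 0.0311, 0.3105]
tool_rot: [0.067, 0.998, -0.005, -0.001]
force: [1.6, -0.1, -1.4]
finger_gap: 0.643
```

```bash
python3 go.py b -23 45 280
```

```text
t 22.0 world [476.8 292.3 280. ] shift [ 51.5 258.7  27.9] turn -0.0 now in frame [  28.3 -213.4] z 310.5 tilt [-0.2  -0.57] F [ 1.6 -0.1 -1.4] gap 0.643
```

>>> servo_tool:
  rows:
    - [[10, 50, 10], 0, -1]
    - [[20, 100, 28], 0, -1]
    - [[51, 259, 28], 0, -1]
    - [[51, 259, 28], 0, -1]
    - [[51, 259, 28], 0, -1]
    - [[51, 259, 28], 0, -1]
    - [[51, 259, 40], 0, -1]
    - [[51, 259, 50], 0, -1]

```text
t: 22.8
tcp_pos: [0.4768, 0.2939, 0.2561]
tool_rot: [0.066, 0.998, -0.006, -0.003]
force: [-0.6, -0.1, -0.8]
finger_gap: 0.643
```

```bash
python3 go.py b -23 45 229
```

```text
t 22.8 world [476.8 292.3 229. ] shift [-1.2  0.9 27.1] turn 0.1 now in frame [-24.   44.4] z 256.1 tilt [-0.37 -0.66] F [-0.6 -0.1 -0.8] gap 0.643
```

>>> servo_tool:
  rows:
    - [[-1, 1, 15], 0, -1]
    - [[-1, 1, 25], 0, -1]
    - [[-1, 1, 29], 0, -1]
    - [[-1, 1, 32], 0, -1]
    - [[-1, 1, 36], 0, -1]
    - [[-1, 1, 40], 0, -1]
    - [[-1, 1, 43], 0, -1]
    - [[-1, 1, 43], 0, -1]
  force: 20

```text
t: 23.6
tcp_pos: [0.4767, 0.2932, 0.2134]
tool_rot: [0.067, 0.998, -0.007, -0.004]
force: [-4.5, -1.0, 6.3]
finger_gap: 0.643
```

```bash
python3 go.py b -23 45 213; python3 - <<'E'
from m import *
for n in ("top","side",):
    s=snapshot(n); Q=cloud(s)
    for b,p in blobs(s["image"],Q,(105,120,60),(125,255,255)):
        c=np.median(p,0)
        if .25<c[1]<.45: 
            q=(p[:,:2]*1000-[493.7,244.7])@np.array([[.991,.132],[-.132,.991]]); k=p[:,2]<.08
            print(n,b,np.round(np.percentile(q[k],[2,50,98],0),1),np.round(np.percentile(p[k,2],[3,50,97]),4))
E
```

```text
t 23.6 world [476.8 292.3 213. ] shift [-1.6  1.5  0.4] turn -0.0 now in frame [-24.6  43.5] z 213.4 tilt [-0.56 -0.73] F [-4.5 -1.   6.3] gap 0.643
top [157 216  23  22] [[-2.8 17.3]
 [21.9 40.4]
 [42.2 70.2]] [0.0301 0.0375 0.0462]
side [257 316  26  29] [[ 0.8 18.2]
 [22.2 49.2]
 [42.4 72.3]] [0.0282 0.0364 0.0439]
```

>>> servo_tool:
  rows:
    - [[0, 0, 0], 0, 0.8]
    - [[0, 0, 0], 0, 0.8]
    - [[0, 0, 0], 0, 0.8]
    - [[0, 0, -40], 0, 0.8]
    - [[0, 0, -45], 0, -1]
    - [[-22, 1, -45], 0, -1]
    - [[-22, 1, -45], 0, -1]

```text
t: 24.4
tcp_pos: [0.5017, 0.2918, 0.2591]
tool_rot: [0.067, 0.998, -0.006, -0.002]
force: [0.7, -0.3, 0.1]
finger_gap: 0.395
```

```bash
python3 go.py b 0 45 205
```

```text
t 24.4 world [499.6 289.3 205. ] shift [ 1.1 -0.2 54.1] turn -0.1 now in frame [ 1.3 45.8] z 259.1 tilt [-0.23 -0.64] F [ 0.7 -0.3  0.1] gap 0.395
```

>>> servo_tool:
  rows:
    - [[1, 0, 0], 0, -1]
    - [[1, 0, 0], 0, -1]
    - [[1, 0, 20], 0, -1]
    - [[1, 0, 43], 0, -1]
    - [[1, 0, 49], 0, -1]
    - [[1, 0, 53], 0, -1]
    - [[1, 0, 56], 0, -1]
    - [[1, 0, 57], 0, -1]

```text
t: 25.2
tcp_pos: [0.4995, 0.2913, 0.2052]
tool_rot: [0.067, 0.998, -0.006, -0.003]
force: [-6.3, -2.3, 25.0]
finger_gap: 0.003
```

>>> servo_tool:
  rows:
    - [[0, 0, -40], 0, -1]
    - [[0, -40, -80], -4, -1]
    - [[0, -80, -80], -8, -1]
    - [[0, -120, -80], -12, -1]
    - [[0, -170, -80], -12, -1]
    - [[0, -220, -80], -12, -1]
    - [[0, -270, -80], -12, -1]
    - [[0, -400, -80], -12, -1]

```text
t: 26.0
tcp_pos: [0.457, -0.0265, 0.2902]
tool_rot: [-0.038, 0.999, -0.006, -0.002]
force: [1.0, -0.5, 0.9]
finger_gap: -0.001
```

```bash
python3 go.py r 60 90 288;python3 - <<'E'
from m import *
for n in ("top","side",):
    s=snapshot(n); Q=cloud(s)
    for b,p in blobs(s["image"],Q,(105,120,60),(125,255,255)):
        c=np.median(p,0)
        if -.25<c[1]<.45: print(n,b,np.round(c,4),rect(p),np.round(np.percentile(p[:,2],[3,97]),4))
E
```

```text
t 26.0 world [ 443.8 -318.6  288. ] shift [  34.6 -288.2    5.9] turn -0.1 now in frame [  24.7 -198.2] z 290.2 tilt [-0.22 -0.72] F [ 1.  -0.5  0.9] gap -0.001
top [154 217  26  33] [0.5008 0.2878 0.0317] [502.7 290.   60.7  81.7  83.6] [0.028  0.0351]
top [188 221  27  35] [0.4874 0.1999 0.0315] [489.6 201.2  61.8  84.   82.1] [0.0171 0.0348]
top [222 226  27  33] [0.479  0.1158 0.0315] [475.3 114.6  58.6  82.1  79.9] [0.0219 0.0347]
side [285 251  40  29] [0.4722 0.1129 0.0309] [474.5 109.8  63.5  86.9  81.1] [0.0246 0.0337]
side [272 282  43  32] [0.4853 0.2012 0.031 ] [487.7 198.2  60.9  85.4  81.9] [0.0239 0.0336]
side [258 317  46  37] [0.499  0.2908 0.0309] [500.6 288.7  63.1  84.1  82.2] [0.0221 0.0336]
```

>>> servo_tool:
  rows:
    - [[5, -50, 0], 0, -1]
    - [[5, -100, 0], 0, -1]
    - [[5, -150, 0], 0, -1]
    - [[5, -200, 0], 0, -1]
    - [[5, -333, 0], 0, -1]
    - [[5, -333, 0], 0, -1]
    - [[5, -333, 0], 0, -1]
    - [[5, -333, 40], 0, -1]

```text
t: 26.9
tcp_pos: [0.4781, -0.3705, 0.2604]
tool_rot: [-0.032, 0.999, -0.015, 0.005]
force: [0.9, -0.5, -0.2]
finger_gap: 0.001
```

```bash
python3 go.py r 29 135 216
```

```text
t 26.9 world [ 478.2 -361.1  216. ] shift [ 1.2 16.  44. ] turn -0.9 now in frame [ 28.4 149.6] z 260.4 tilt [ 0.63 -1.75] F [ 0.9 -0.5 -0.2] gap 0.001
```

>>> servo_tool:
  rows:
    - [[1, 16, 0], -0.9, -1]
    - [[1, 16, 10], -0.9, -1]
    - [[1, 16, 10], -0.9, -1]

```text
t: 27.2
tcp_pos: [0.4765, -0.3531, 0.2504]
tool_rot: [-0.041, 0.999, -0.015, 0.005]
force: [-0.1, 0.8, -0.1]
finger_gap: -0.004
```

```bash
python3 go.py r 29 135 216
```

```text
t 27.2 world [ 478.2 -361.1  216. ] shift [ 0.7 -1.8 34.5] turn 0.2 now in frame [ 28.6 132.1] z 250.4 tilt [ 0.62 -1.72] F [-0.1  0.8 -0.1] gap -0.004
```

>>> servo_tool:
  rows:
    - [[0.7, -2, 20], 0, -1]
    - [[0.7, -2, 34], 0, -1]
    - [[0.7, -2, 40], 0, -1]
    - [[0.7, -2, 45], 0, -1]
    - [[0.7, -2, 48], 0, -1]
    - [[0.7, -2, 48.5], 0, -1]

```text
t: 27.8
tcp_pos: [0.4761, -0.3563, 0.2032]
tool_rot: [-0.041, 0.999, -0.015, 0.004]
force: [-4.1, 2.2, 13.5]
finger_gap: 0.002
```

```bash
python3 go.py r 29 135 203
```

```text
t 27.8 world [ 478.2 -361.1  203. ] shift [-0.5  0.1  0.3] turn 0.2 now in frame [ 29.5 135.1] z 203.3 tilt [ 0.55 -1.67] F [-4.1  2.2 13.5] gap 0.002
```

>>> servo_tool:
  rows:
    - [[0, 0, 1.5], 0, -1]
    - [[0, 0, -40], 0, -1]
    - [[0, 50, -90], 0, 0]
    - [[20, 100, -130], 0, 1]
    - [[40, 150, -130], 0, 1]
    - [[40, 200, -130], 0, 1]
    - [[40, 250, -130], 0, 1]
    - [[40, 400, -130], 0, 1]

```text
t: 28.6
tcp_pos: [0.4142, -0.0885, 0.3245]
tool_rot: [-0.04, 0.999, -0.015, 0.006]
force: [0.6, -0.4, 0.1]
finger_gap: 0.99
```

```bash
python3 go.py w 677 14 330 90; python3 - <<'E'
from m import *
for n in ("top","side",):
    s=snapshot(n); Q=cloud(s); np.savez("pics/%s7.npz"%n,**s); im=s["image"]
    if n=="side": cv2.imwrite("pics/s7.png",cv2.resize(im[90:330,150:400],None,fx=2.4,fy=2.4))
    for i in range(4):
        c=np.array([496.5,-224.2])+np.array([.0785,-.9969])*(i-1.5)*90
        o=[]
        m=hsvmask(im,(5,180,100),(16,255,255))
        p=Q[m]; q=(p[:,:2]*1000-c)@np.array([[-.9969,.0785],[-.0785,-.9969]]); k=(abs(q[:,0])<42)&(abs(q[:,1])<25)&(p[:,2]>.01)
        if k.sum()>30:
            f=np.polyfit(q[k,0],p[k,2]*1000,1); print(n,"rocker",i,k.sum(),"slope",round(f[0],3),"z",round(f[1],1))
    for nm,lo,hi in (("red",(0,150,50),(6,255,255)),("white",(0,0,140),(180,60,255)),("green",(60,80,10),(90,255,120))):
        for b,p in blobs(im,Q,lo,hi):
            c=np.median(p,0)
            if .6<c[0]<.9 and abs(c[1])<.12:
                t=p[p[:,2]>np.percentile(p[:,2],97)-.006]
                print(n,nm,np.round(c,3),"top ring",rect(t),round(np.median(t[:,2]),4))
                if nm=="red":
                    cc=cv2.minEnclosingCircle((t[:,:2]*1000).astype(np.float32)); print(cc)
E
```

```text
t 28.6 world [677.  14. 330.] shift [-268.5   86.3   -5.3] turn 4.6 now in frame [416.3 -93.5] z 324.6 tilt [ 0.72 -1.72] F [ 0.6 -0.4  0.1] gap 0.99
top rocker 0 49 slope -0.207 z 23.2
top rocker 1 423 slope -0.027 z 29.2
top rocker 2 616 slope -0.011 z 29.4
top rocker 3 610 slope -0.01 z 29.4
top red [0.684 0.008 0.043] top ring [671.9   6.8  59.3  58.9  45.6] 0.0842
((672.3829345703125, 7.551204681396484), 30.967710494995117)
top white [ 0.808 -0.065  0.109] top ring [807.2 -65.1  59.9  60.   47.8] 0.1094
top white [0.791 0.056 0.098] top ring [803.9  58.4  61.1  60.7  66.2] 0.0997
side rocker 0 336 slope -0.006 z 29.1
side rocker 1 273 slope -0.007 z 29.1
side rocker 2 219 slope -0.013 z 29.2
side rocker 3 183 slope -0.015 z 28.9
side red [0.67  0.025 0.055] top ring [670.9  10.3  57.9  61.   47.2] 0.0825
((671.536376953125, 8.48520565032959), 32.27459716796875)
side white [0.793 0.077 0.074] top ring [803.1  59.6  60.9  62.1  53. ] 0.0988
side green [ 0.791 -0.036  0.06 ] top ring [795.6 -41.5  55.6  16.5  20. ] 0.0988
```

View pics/s7.png

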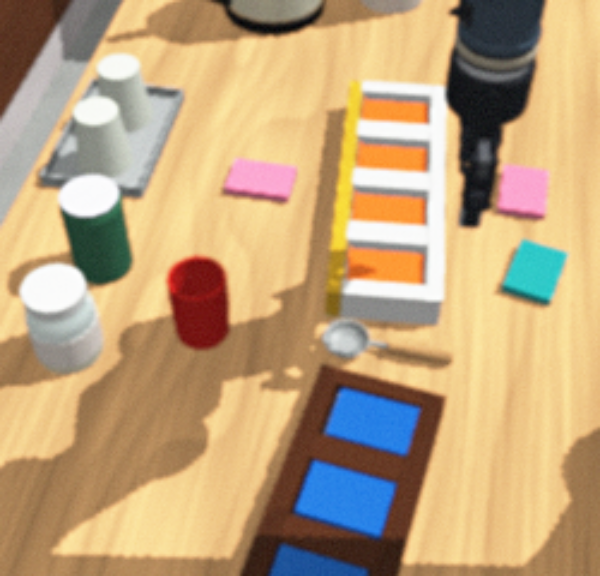

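All four rockers look level. Rockers 1–3 match rocker 0, which was never touched. The tiles are flush, and the red cup (crop (200,300)) is upright at about (672, 8) mm, top at 84 mm. On to the cup.

>>> servo_tool:
  rows:
    - [[-50, 20, 0], 2, 1]
    - [[-100, 40, 0], 4.6, 1]
    - [[-150, 60, 0], 4.6, 1]
    - [[-200, 80, 0], 4.6, 1]
    - [[-264, 80, 0], 4.6, 1]
    - [[-264, 80, 0], 4.6, 1]
    - [[-264, 80, 0], 4.6, 1]

```text
t: 29.4
tcp_pos: [0.6722, 0.0185, 0.3227]
tool_rot: [-0.004, 1.0, -0.013, 0.006]
force: [-0.8, -0.4, -0.7]
finger_gap: 1.004
```

```bash
python3 go.py w 672 8 207 90; python3 - <<'E'
from m import *
for n in ("top","side"):
    s=snapshot(n); Q=cloud(s)
    for b,p in blobs(s["image"],Q,(0,150,50),(6,255,255)):
        c=np.median(p,0)
        if .55<c[0]<.9 and abs(c[1])<.15:
            t=p[p[:,2]>np.percentile(p[:,2],97)-.006]; print(n,np.round(c,3),rect(t),round(np.median(t[:,2]),4))
E
```

```text
t 29.4 world [672.   8. 207.] shift [  4.   -3.1 115.8] turn 0.5 now in frame [674.4  14.1] z 322.8 tilt [ 0.74 -1.48] F [-0.8 -0.4 -0.7] gap 1.004
side [0.67  0.025 0.056] [675.4  20.7  85.   59.3  63.1] 0.0832
```

>>> servo_tool:
  rows:
    - [[4, -3, 20], 0, 1]
    - [[4, -3, 50], 0, 1]
    - [[4, -3, 80], 0, 1]
    - [[4, -3, 105], 0, 1]
    - [[4, -3, 116], 0, 1]
    - [[4, -3, 116], 0, 1]
    - [[4, -3, 116], 0, 1]

```text
t: 30.2
tcp_pos: [0.6649, 0.0117, 0.2069]
tool_rot: [-0.003, 1.0, -0.013, 0.003]
force: [0.7, -0.1, 0.3]
finger_gap: 0.997
```

>>> servo_tool:
  rows:
    - [[0, 0, 0], 0, 0.6]
    - [[0, 0, 0], 0, 0.4]
    - [[0, 0, 0], 0, -1]
    - [[0, 0, 0], 0, -1]
    - [[0, 0, 0], 0, -1]
    - [[0, 0, 0], 0, -1]
  force: 25

```text
t: 30.8
tcp_pos: [0.6658, 0.0114, 0.2091]
tool_rot: [-0.004, 1.0, -0.013, 0.005]
force: [-1.0, -1.8, 5.5]
finger_gap: 0.722
```

```bash
python3 go.py b 0 -45 320 90
```

```text
t 30.8 world [487.8 200.1 320. ] shift [ 177.2  191.3 -117.7] turn 0.4 now in frame [ 203.5 -212.6] z 209.1 tilt [ 0.56 -1.51] F [-1.  -1.8  5.5] gap 0.722
```

>>> servo_tool:
  rows:
    - [[0, 0, -20], 0, -1]
    - [[0, 0, -60], 0, -1]
    - [[0, 0, -105], 0, -1]
    - [[40, 40, -105], 0, -1]
    - [[80, 80, -105], 0, -1]
    - [[120, 120, -105], 0, -1]
    - [[177, 191, -105], 0, -1]
    - [[177, 191, -105], 0, -1]

```text
t: 31.6
tcp_pos: [0.4915, 0.1969, 0.3079]
tool_rot: [-0.003, 1.0, -0.013, 0.005]
force: [0.2, 0.6, -2.6]
finger_gap: 0.722
```

>>> servo_tool:
  rows:
    - [[0, 0, 0], 0, -1]

```text
t: 31.7
tcp_pos: [0.4861, 0.2004, 0.3075]
tool_rot: [-0.006, 1.0, -0.013, 0.001]
force: [0.0, -0.8, -0.9]
finger_gap: 0.726
```

```bash
python3 go.py b 0 -45 260 90; python3 - <<'E'
from m import *
for n in ("top","side"):
    s=snapshot(n); Q=cloud(s)
    if n=="side": cv2.imwrite("pics/s8.png",cv2.resize(s["image"][150:350,200:400],None,fx=3,fy=3))
    for b,p in blobs(s["image"],Q,(0,150,40),(6,255,255),20):
        c=np.median(p,0)
        if .4<c[0]<.9 and -.1<c[1]<.35:
            print(n,b,np.round(c,3),np.round(np.percentile(p,[2,98],0),4).tolist())
E
```

```text
t 31.7 world [487.8 200.1 260. ] shift [-1.2  5.2 47.4] turn 0.7 now in frame [ -0.7 -49.1] z 307.5 tilt [ 0.16 -1.47] F [ 0.  -0.8 -0.9] gap 0.726
top [191 216  12   9] [0.516 0.181 0.173] [[0.5066, 0.1685, 0.0305], [0.544, 0.2221, 0.2716]]
top [186 238  20   7] [0.468 0.179 0.171] [[0.4585, 0.1626, 0.1039], [0.4777, 0.2071, 0.2743]]
side [276 245  34  44] [0.507 0.215 0.154] [[0.466, 0.1522, 0.0306], [0.5234, 0.2258, 0.205]]
```

View pics/s8.png

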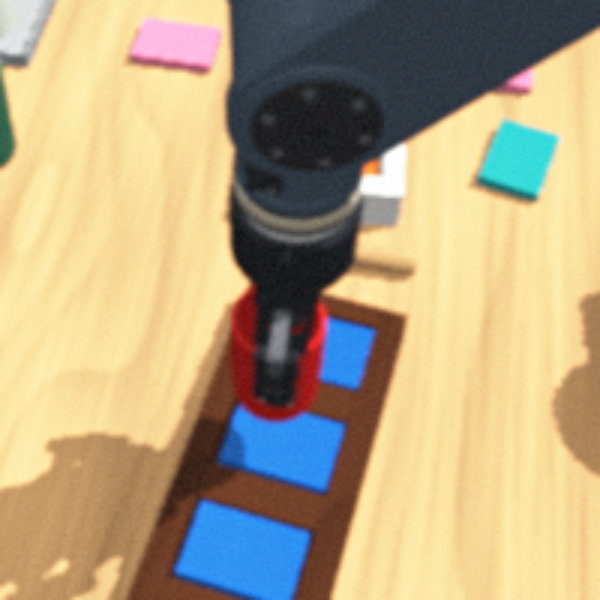

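The cup is held upright above well 1 (crop (280,350)). I'll fit its axis from the cloud before lowering.

```bash
cat > cup.py <<'E'
from m import *; from scipy.optimize import least_squares
def cup(zlo,zhi,c0):
    A=[]
    for n in ("top","side"):
        s=snapshot(n); Q=cloud(s); p=Q[cv2.erode(hsvmask(s["image"],(0,150,40),(6,255,255)).astype(np.uint8),np.ones((3,3)))>0]*1000
        k=(np.hypot(p[:,0]-c0[0],p[:,1]-c0[1])<45)&(p[:,2]>zlo)&(p[:,2]<zhi); p=p[k]
        if n=="side": A.append(p)
        print(n,len(p),np.round(np.percentile(p[:,2],[2,98]),1) if len(p) else "")
    p=A[0]; zm=p[:,2].mean()
    def res(v): return np.hypot(p[:,0]-v[0]-v[2]*(p[:,2]-zm),p[:,1]-v[1]-v[3]*(p[:,2]-zm))-31
    r=least_squares(res,[*c0,0,0],loss="soft_l1",f_scale=1.5); print("cup at",np.round(r.x,3),"zm",round(zm,1),"rms",round(np.sqrt(np.mean(r.fun**2)),2))
E
python3 -c "
from cup import *; cup(60,180,(489,198))"
```

```text
top 24 [102.5 176.7]
side 86 [110.8 179.5]
cup at [ 4.97801e+02  1.93562e+02 -1.00000e-02  6.60000e-02] zm 144.8 rms 1.85
```

```bash
python3 - <<'E'
from m import *; from scipy.optimize import least_squares
s=snapshot("side"); Q=cloud(s)*1000; im=s["image"]
m=hsvmask(im,(0,150,40),(6,255,255)); 
sub=m[235:295,265:320]; v,u=np.nonzero(sub); print("px rows",v.min()+235,v.max()+235)
# image-based: project cylinder outline, compare silhouette left/right/bottom edges
T=np.linalg.inv(s["cam_to_world"]); f=210/np.tan(np.radians(s["vertical_fov"])/2)
a=np.linspace(0,2*np.pi,200)
def sil(x,y,zb,h=85):
    P=np.concatenate([np.stack([x+31*np.cos(a),y+31*np.sin(a),np.full(200,z)],1) for z in (zb,zb+h)])/1000
    c=P@T[:3,:3].T+T[:3,3]; return np.stack([c[:,0]/c[:,2]*f+s["cx"],c[:,1]/c[:,2]*f+s["cy"]],1)
for r in range(250,292,4):
    w=np.nonzero(m[r,265:325])[0]+265; print(r,w.min() if len(w) else None,w.max() if len(w) else None,end="; ")
w=np.argwhere(m[240:300,260:325])+[240,260]; hull=cv2.convexHull(w[:,::-1].astype(np.int32)); obs=np.zeros(m.shape,np.uint8); cv2.fillConvexPoly(obs,hull,1)
def iou(v):
    g=np.zeros(m.shape,np.uint8); S=sil(*v); cv2.fillConvexPoly(g,np.round(cv2.convexHull(S.astype(np.float32))*16).astype(np.int32),1,shift=4); return (g&obs).sum()/(g|obs).sum()
from scipy.optimize import differential_evolution as de
for zb in (97,102,107):
    r=de(lambda v:-iou((v[0],v[1],zb)),[(470,515),(175,220)],seed=1); print("\nzb",zb,np.round(r.x,1),-r.fun)
E
```

```text
px rows 245 286
250 277 305; 254 275 305; 258 275 303; 262 275 303; 266 275 303; 270 275 302; 274 274 301; 278 275 303; 282 276 301; 286 286 292; 290 None None; 
zb 97 [498.8 202. ] 0.8149532710280374

zb 102 [498.5 202.8] 0.8147004323656578

zb 107 [498.6 207.2] 0.8161131611316114
```

```bash
python3 go.py w 482 199.8 245 90
```

```text
t 31.95 world [482.  199.8 245. ] shift [13.5  9.7 62.8] turn 0.3 now in frame [494.8 191.8] z 308.2 tilt [ 0.68 -1.49] F [ 0.3  0.2 -1. ] gap 0.721
```

>>> servo_tool:
  rows:
    - [[12, 9, 0], 0.3, -1]
    - [[12, 9, 0], 0.3, -1]
    - [[12, 9, 30], 0.3, -1]
    - [[12, 9, 50], 0.3, -1]
    - [[12, 9, 58], 0.3, -1]
    - [[12, 9, 58], 0.3, -1]
    - [[12, 9, 58], 0.3, -1]
    - [[12, 9, 58], 0.3, -1]

```text
t: 32.75
tcp_pos: [0.4819, 0.2037, 0.2507]
tool_rot: [0.0, 1.0, -0.013, 0.007]
force: [-0.9, -0.4, -1.7]
finger_gap: 0.724
```

```bash
python3 go.py w 483.5 199 242 90; python3 -c "
from cup import *; cup(42,125,(488,199))"
```

```text
t 32.75 world [483.5 199.  242. ] shift [ 0.9 -0.2  8.8] turn -0.0 now in frame [484.3 199.4] z 250.8 tilt [ 0.8  -1.46] F [-0.9 -0.4 -1.7] gap 0.724
top 13 [ 48.1 122.7]
side 94 [ 74.3 124.6]
cup at [ 4.87821e+02  2.01420e+02 -1.20000e-02  2.50000e-02] zm 106.7 rms 2.11
```

>>> servo_tool:
  rows:
    - [[0, -1, 4], 0, -1]
    - [[0, -1, 7], 0, -1]
    - [[0, -1, 9], 0, -1]
    - [[0, -1, 9.5], 0, -1]
    - [[0, -1, 9.5], 0, -1]

```text
t: 33.35
tcp_pos: [0.4819, 0.2025, 0.2411]
tool_rot: [0.0, 1.0, -0.013, 0.007]
force: [-0.0, 0.0, -1.6]
finger_gap: 0.726
```

>>> servo_tool:
  rows:
    - [[0, 0, 1], 0, -1]
    - [[0, 0, 1.5], 0, -1]
    - [[0, 0, 1.5], 0, -1]

```text
t: 33.65
tcp_pos: [0.4821, 0.2024, 0.2408]
tool_rot: [-0.0, 1.0, -0.013, 0.007]
force: [-1.4, 0.1, 7.6]
finger_gap: 0.721
```

Contact. Release symmetrically and rise.

>>> servo_tool:
  rows:
    - [[0, 0, 0], 0, 0.6]
    - [[0, 0, 0], 0, 0.8]
    - [[0, 0, 0], 0, 1]
    - [[0, 0, 0], 0, 1]
    - [[0, 0, 0], 0, 1]
    - [[0, 0, -20], 0, 1]
    - [[0, 0, -60], 0, 1]
    - [[0, 0, -110], 0, 1]

```text
t: 34.45
tcp_pos: [0.4799, 0.205, 0.3501]
tool_rot: [0.0, 1.0, -0.013, 0.005]
force: [0.5, 0.3, -0.5]
finger_gap: 0.998
```

>>> servo_tool:
  rows:
    - [[0, 0, -20], 0, 1]
    - [[50, -40, -20], 0, 1]
    - [[80, -80, -20], 0, 1]
    - [[80, -120, -20], 0, 1]
    - [[80, -160, -20], 0, 1]
    - [[80, -200, -20], 0, 1]
    - [[80, -200, -20], 0, 1]

```text
t: 35.15
tcp_pos: [0.4003, 0.0019, 0.375]
tool_rot: [0.003, 1.0, -0.014, 0.006]
force: [-0.0, 0.8, -0.7]
finger_gap: 1.001
```

```bash
python3 - <<'E'
from m import *
for n in ("top","side"):
    s=snapshot(n); Q=cloud(s)
    cv2.imwrite(f"pics/{n}9.png",cv2.resize(s["image"][80:420,90:460],None,fx=1.6,fy=1.6))
    for b,p in blobs(s["image"],Q,(0,150,40),(6,255,255),20):
        c=np.median(p,0)
        if .4<c[0]<.9 and -.1<c[1]<.35:
            t=p[p[:,2]>np.percentile(p[:,2],97)-.006]; print(n,np.round(c,3),"rim",rect(t),np.round(np.percentile(t[:,2],[5,95]),4))
    for b,p in blobs(s["image"],Q,(105,120,60),(125,255,255)):
        c=np.median(p,0)
        if -.25<c[1]<.45: print(n,b,np.round(c,4),rect(p))
s=sense(); print(s["t"],s["tcp_pos"],s["force"])
E
python3 -c "
from cup import *; cup(42,125,(488,199))"
```

```text
top [0.494 0.209 0.066] rim [490.8 197.2  59.6  58.5  88.7] [0.1132 0.1193]
top [154 216  26  35] [0.5008 0.2877 0.0317] [502.1 290.4  61.1  83.4  82.3]
top [222 226  27  32] [0.4944 0.1259 0.0312] [477.1  99.6  88.8  82.1  86. ]
top [188 243  24  13] [0.4569 0.1986 0.0318] [455.4 202.9  28.9  63.9   8.3]
side [0.49  0.193 0.085] rim [489.1 201.5  57.3  59.3  22.9] [0.1112 0.1175]
side [288 251  37  29] [0.4603 0.1037 0.0308] [474.5 109.5  62.6  86.7  81.8]
side [273 289  42  25] [0.4615 0.2147 0.0306] [487.7 198.8  59.5  85.3  82.3]
side [258 316  46  38] [0.499  0.291  0.0309] [500.2 287.   60.7  83.8  82.3]
35.25 [0.39953327 0.00485681 0.37462979] [0.62256911 0.73793452 0.45963225]
top 327 [ 43.4 118.9]
side 415 [ 47.  117.7]
cup at [ 4.87679e+02  1.99779e+02 -5.50000e-02 -5.80000e-02] zm 92.6 rms 2.66
```

View pics/side9.png

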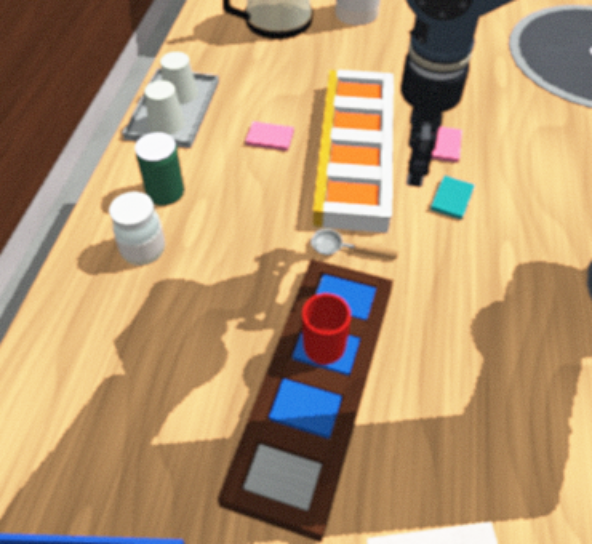

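View pics/top9.png

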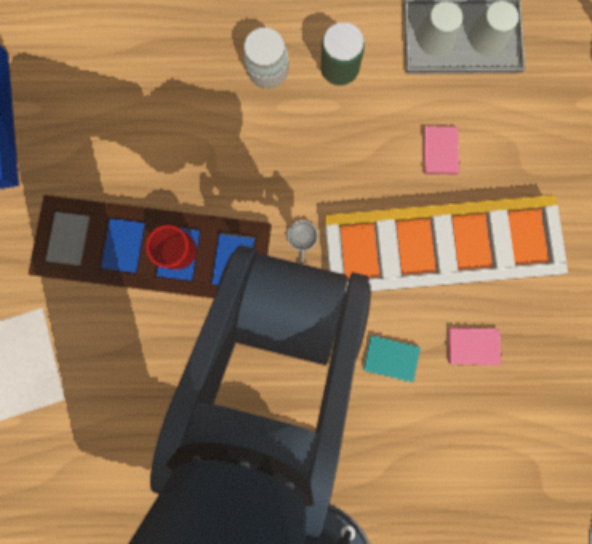

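The cup stands upright on the tile in well 1: (325,328) in the side crop, (170,247) in the top crop. Its rim centre is about (490, 199) mm against the tile's (487.5, 200). The tiles are flush, the rockers level, and the other things are where they were.

```bash
python3 -c "
from station import sign_off; print(sign_off())"
```

```text
the job is handed in; nothing more can be done
None
```

The job is done and handed in at about 35 s of robot time. All three blue tiles are home on the board, and the red cup stands on the tile in well 1, a middle well. Rack slot 0 was empty from the start.

- **Tiles:** I tipped out tiles 1, 2 and 3 and pressed them home in wells 0, 1 and 2. The closed fingers stopped at about 31.5 mm on tiles 1 and 2 and about 32 mm on tile 3, which is flush with the 32 mm board. Both cameras show the tiles level with the wood, within their 1–2 mm error.
- **Press force:** The first tile got about 72 N at the wrist, more than I meant, but under the 120 N limit. The other two got 49 N and 25 N.
- **Rockers:** I pressed rockers 1–3 level again. In the side view their slopes are -0.007 to -0.015, against -0.006 for rocker 0, which I never touched. The top view gave a poor figure for rocker 0 (-0.207 from only 49 pixels) because the arm was partly in the way, so I did not use it.
- **Cup:** Its rim is level at about 117 mm and centred within about 3 mm of the tile's centre. The two cameras disagree by about 4 mm on the cup's y position. A rough cylinder fit put the cup on the tile's centre but suggested a lean of about 3° each way. Its residual was 2.7 mm, and neither the rim heights nor the pictures show a lean.
- **Other things:** In the last pictures the spoon, jar, can and the pink and turquoise pieces look unmoved. The gripper is clear of everything.

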